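# Sort the mixed-up shuttlecocks back into their speed-colour cups

### The arm

A 6-joint arm with a two-finger parallel gripper is mounted at the origin on the work surface. World frame = base frame: x ahead of the robot, y to its left, z up, the work surface at z = 0. Lengths are in m, angles in rad, forces in N, time in s.
With the tool pointing down it reaches from about 0.225 to 0.875 m from the base axis. Payload 3.4 kg.
Tool frame: the origin (TCP) lies between the finger pads; the fingertips stand 8 mm ahead of it and the grasp point (between the pads) lies 11 mm behind it; z points along the fingers, y is the line along which they close (so a half turn about z gives the same grasp; the last joint's range is limited). The gripper opens to 85 mm and grips with 20 to 120 N. Pads are 22 mm wide; open, the fingers measure 114 mm over their backs; the gripper's body (76 mm by 85 mm) begins 54 mm behind the grasp point. The pads swing forward as they close: fully open they stand 13 mm farther back than shut.
Start: joints at [-1.282, 0.276, 1.505, -0, 1.361, -0.121], TCP at [0.229, -0.527, 0.239] pointing down, gripper open.
Joint ranges: [-2.89, 2.89], [-0.75, 2.08], [0.22, 2.7], [-1.18, 4.32], [0.11, 2.71], [-2.7, 2.7]. Speed limits (rad/s): [2.57, 2.57, 3.14, 3.14, 3.14, 3.14].

### API

Orientations are given as a unit quaternion [w, x, y, z].
In Python, from rig import manip, optics, finder gives the robot as it stands.
- The arm moves only by the tool servo_tool, never from a script. Its argument "increments" is a list of rows, each a list of 7 numbers: the shift along the tool's x, y, z in cm, then the turn, a rotation vector about the tool's x, y, z in degrees, then the closure, from -1 (fully open) to 1 (shut). In form: [[x, y, z, rx, ry, rz, gripper], ...]. A call has exactly 5 rows; each row shifts and turns the commanded pose from where the row before left it, along the tool's axes as they then stand; what a row does not reach is not made up. A row lasts 1/10 s, in which the tool goes at most 50 mm and 8.59 degrees, less where a joint would pass 70% of its speed; a pose out of reach is approached as far as the arm can. A call is refused whole if a number of a shift passes 5 or a number of a turn 8.59, either way. A call with a gripper value outside its range is refused whole. The fingers move at their own pace and stop on an object; "squeeze" is the grip in N (left out, the last holds). Time passes only in rows, so rows that do not move let the fingers close, or fill a call up. It gives the time, the measured TCP pose, the force, the opening and the grip force at its end, in the units of the state.
- manip.get_state(): the state, without advancing time (a new reading comes with each control period).
- optics.get_image(name): name is "side" or "top" or "wrist"; returns the picture (400x640x3 uint8, red, green, blue); there is no depth.
- optics.get_calibration(name): a dict with "fov_y" (degrees; the focal length in pixels is half the picture's height over the tangent of half this angle, whatever the lens; pixels are square), "cx", "cy" (the principal point, pixels), "world_to_cam" (4x4, takes a point from world to camera coordinates). Camera axes: x right, y down, z forward; pixel columns grow to the right and rows downward; lengths in m; the calibration is good to about 2 mm. A picture is of the moment at which its call begins: read the wrist's pose just before it. get_calibration takes no time and is no camera call; for the wrist camera it gives the pose at the moment of the call.
- manip.sign_off(): hands the job in; it is judged then, once.
Trained networks look in the newest picture that a camera, given by its name, has taken for a name from the list of things; names that differ only in an ending like _2 or _b are one class to them, and where a whole thing is asked for, a point or a joint stands for the part that bears it (a point fixed in the world has none). Each returns a list of dicts, best first, with "p" (0 to 1); they miss things now and then, are a little off and sometimes report something else, mostly with a low value. They report only what shows in the picture. A call takes as long as a camera call.
- finder.silhouettes(label, camera): "region" (400x640 bool, what is visible of it) and "box" ([centre column, centre row, width, height] in pixels, round what is visible of it).
- finder.tip_of(label, camera): "at" ([column, row] in pixels: a listed point, or the origin of a listed thing).
The state is a dict: "clock": time; "qpos": joint angles; "qd": joint speeds; "effort": joint torques, N m; "position": TCP position; "ee_rot": TCP orientation; "contact_force": force on the tool from outside, world axes, zero at the start; "moment": the same for the moment, N m; "width": finger opening in m; "gripper_force": force on a finger pad.
Only numpy, scipy, OpenCV 4.12 (cv2) and the standard library are available. Lean on these libraries where they do the work, as an engineer would, in place of code of your own. Each camera call takes 0.05 s, during which the arm holds its last target. There are 200 camera calls.

### The job

After practice the red, green and blue nylon shuttlecocks were each put back in another colour's bamboo cup. Stand each shuttlecock, cork up, in the cup whose painted rim matches its own colour; the unpainted bamboo cup is free for parking one on the way. Leave the four cups standing where they are, and do not disturb the glasses case, the carabiner or the roll of grip tape.

Things in the scene. Friction and masses are not known exactly. Their poses are not given: they have to be found in the camera images.
- shuttle_red: Red nylon shuttlecock standing cork up, 86 mm high, 12 g, loose. Origin: centre of the open end of the skirt (its lowest plane); z axis up through the cork. The skirt is a cone, 65 mm in diameter at z = 0, narrowing to 22 mm at z = 58 mm; above it the white cork, 27 mm in diameter from z = 58 to 74 mm, then a dome to z = 86 mm. Take it by the cork. Rotationally symmetric, so its yaw does not matter. Starts in another colour's cup.
- shuttle_green: Green nylon shuttlecock, otherwise the same as the red one.
- shuttle_blue: Blue nylon shuttlecock, otherwise the same as the red one.
- cup_red: Low round bamboo cup with the upper half and rim painted red: 96 mm outside diameter, 42 mm high, wall 6 mm, bore 84 mm at the rim and 82 mm at the floor, floor 6 mm thick; 180 g, loose on the shelf. Origin: centre of its underside, z up. A shuttlecock standing in it has its own origin 6 mm above the cup's.
- cup_green: The same cup with the upper half and rim painted green.
- cup_blue: The same cup with the upper half and rim painted blue.
- cup_plain: The same cup in bare bamboo, unpainted; empty at the start.
- glasses_case: Black hard eyeglass case, 62 x 160 x 40 mm (x, y, z), lying on the shelf, loose; to be left alone. Origin: centre of its underside, y along its length.
- carabiner: Stainless D-shaped carabiner, about 82 x 45 mm and 8 mm thick, lying flat on the shelf, loose; to be left alone. Origin: on the shelf inside the D, x along its length.
- tape_roll: Roll of yellow grip tape on a cardboard core, 60 mm in diameter, 28 mm high, lying flat, loose; to be left alone. Origin: centre of its underside.

How it is judged:
By the outcome, as a careful person would: the job done as asked, in the order asked, and still so for the second after the job is handed in, with the robot touching nothing.
It also fails if it takes over 99 s, if anything falls off the work surface, if the arm or the gripper's body presses on something with over 40 N, if the wrist force passes 120 N, or if a joint passes its speed limit or range.

## Working session

There is one attempt and no reset: what is moved stays moved. The work goes in short steps, Python scripts to look and compute and a tool call to move; the robot and the scene stay as the last step left them, time stands still between calls to the robot, and variables do not carry over. Pictures are saved under pics/ and viewed, at most 14 in all, crops included, and the job is handed in when it is done.

Besides the shell and the picture viewer there is one more tool, called after "Call:" as name(argument=value, ...) on one line, values as JSON. servo_tool: Moves the arm, as the interface text tells. Its arguments: {"type":"object","properties":{"increments":{"type":"array","items":{"type":"array","items":{"type":"number"}}},"squeeze":{"type":"number"}},"required":["increments"]}

```bash
ls; mkdir -p pics
python3 - <<'E'
from rig import manip, optics, finder
import cv2
s=manip.get_state(); print(s)
ims=[]
for n in ["top","side"]:
    im=optics.get_image(n); c=optics.get_calibration(n); print(n,c)
    ims.append(im)
    cv2.imwrite(f"pics/{n}0.png",im[:,:,::-1])
E
```

```text
pics
{'clock': 0.0, 'qpos': array([-1.28199815e+00,  2.76632886e-01,  1.50611658e+00, -1.73563582e-05,
        1.36072468e+00, -1.20984787e-01]), 'qd': array([ 0.0005112 , -0.00047813, -0.00016198, -0.00016066, -0.00073874,
       -0.00079297]), 'effort': array([-2.59512208e-04, -4.16775084e+01, -2.45800138e+01, -2.51852071e-04,
        1.09458243e-02, -5.25949044e-07]), 'position': array([ 0.22893665, -0.52690137,  0.2384247 ]), 'ee_rot': array([-9.36724774e-04,  9.79082267e-01,  2.03462601e-01, -8.72981004e-05]), 'contact_force': array([ 0.50283218, -0.51144456, -0.66510597]), 'moment': array([ 0.02586202,  0.00191419, -0.00610021]), 'gripper_force': 0.0, 'width': 0.08541099213406017}
top {'fov_y': 55.440756545304204, 'cx': 321.7895823746062, 'cy': 203.36756133878288, 'world_to_cam': array([[ 0.08087418, -0.99671075,  0.00520102, -0.04831714],
       [-0.96645037, -0.07969298, -0.24417762,  0.54422778],
       [ 0.24378895,  0.01472113, -0.96971658,  0.79193946],
       [ 0.        ,  0.        ,  0.        ,  1.        ]])}
side {'fov_y': 51.443303424753175, 'cx': 323.9089806498888, 'cy': 202.67631793820712, 'world_to_cam': array([[ 0.94402371, -0.32981502,  0.00642603, -0.52789834],
       [-0.21440429, -0.62825709, -0.74787956,  0.15779456],
       [ 0.25069911,  0.70463826, -0.66380334,  0.74394264],
       [ 0.        ,  0.        ,  0.        ,  1.        ]])}
```

View pics/top0.png

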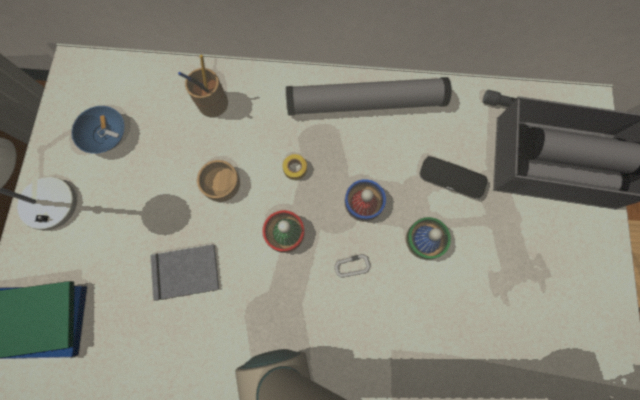

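View pics/side0.png

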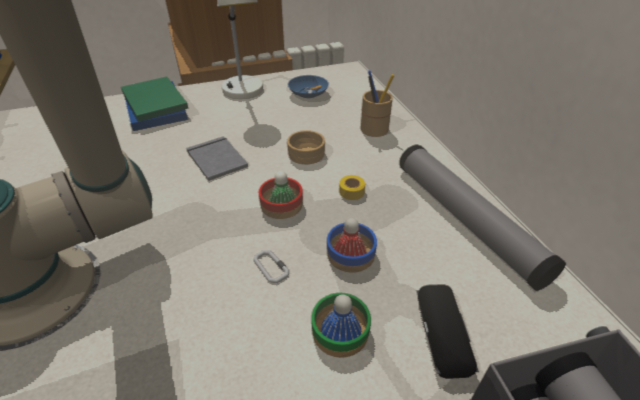

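Top view: the red cup at (284,231) holds the green shuttle, the blue cup at (365,200) holds red, the green cup at (428,238) holds blue, and the plain cup at (218,180) is empty. The side view agrees. The tape roll, carabiner and case are close by. Next I locate everything.

```bash
cat > h.py <<'E'
from rig import manip, optics, finder
import numpy as np, cv2
def ray(c,px):
    f=200/np.tan(np.radians(c["fov_y"]/2)); T=c["world_to_cam"]; R=T[:3,:3]
    d=R.T@np.array([(px[0]-c["cx"])/f,(px[1]-c["cy"])/f,1]); return -R.T@T[:3,3],d
def atz(c,px,z):
    o,d=ray(c,px); return (o+d*(z-o[2])/d[2])
def proj(c,p):
    f=200/np.tan(np.radians(c["fov_y"]/2)); q=c["world_to_cam"]@np.append(p,1); return np.array([c["cx"]+f*q[0]/q[2],c["cy"]+f*q[1]/q[2]])
E
python3 - <<'E'
from h import *
np.set_printoptions(precision=4,suppress=True)
for cam in ["top","side"]:
    optics.get_image(cam); c=optics.get_calibration(cam)
    for l in ["cup_red","cup_green","cup_blue","cup_plain","shuttle_red","shuttle_green","shuttle_blue","tape_roll","carabiner","glasses_case"]:
        z={"c":.0,"s":.006}.get(l[0],0.0)
        if l=="carabiner": z=0
        t=finder.tip_of(l,cam)[:2]
        print(cam,l,[(round(x["p"],2),np.round(x["at"],1),atz(c,x["at"],z)[:2]) for x in t])
E
```

```text
top cup_red [(0.7, array([286.8, 231.7]), array([0.4867, 0.0751]))]
top cup_green [(0.57, array([426.1, 240.8]), array([ 0.492 , -0.2582])), (0.29, array([362.4, 202.8]), array([ 0.5729, -0.1016]))]
top cup_blue [(0.62, array([365.1, 202.2]), array([ 0.575 , -0.1081]))]
top cup_plain [(0.86, array([219.8, 181.4]), array([0.5985, 0.2532])), (0.5, array([450.6, 177.9]), array([ 0.6548, -0.3169]))]
top shuttle_red [(0.92, array([366. , 202.7]), array([ 0.5723, -0.1097]))]
top shuttle_green [(0.78, array([286.1, 232.1]), array([0.4846, 0.0761])), (0.75, array([224. , 181.4]), array([0.5976, 0.2412]))]
top shuttle_blue [(0.97, array([425.1, 241.5]), array([ 0.4891, -0.2543]))]
top tape_roll [(0.89, array([295.6, 171.7]), array([0.6391, 0.0689]))]
top carabiner [(0.62, array([349.8, 264.5]), array([ 0.4213, -0.0803]))]
top glasses_case [(0.67, array([450.6, 178.8]), array([ 0.6525, -0.3169]))]
side cup_red [(0.8, array([280.6, 203. ]), array([0.4863, 0.084 ]))]
side cup_green [(0.82, array([342.4, 334.2]), array([ 0.4993, -0.2638]))]
side cup_blue [(0.68, array([444. , 332.9]), array([ 0.659 , -0.3163])), (0.67, array([346.6, 254. ]), array([ 0.5701, -0.1036]))]
side cup_plain [(0.77, array([303.7, 154.3]), array([0.5906, 0.2474])), (0.44, array([341.7, 331.3]), array([ 0.5001, -0.2584]))]
side shuttle_red [(0.92, array([346.2, 248. ]), array([ 0.573 , -0.0936]))]
side shuttle_green [(0.38, array([342.7, 332.7]), array([ 0.4992, -0.2647]))]
side shuttle_blue [(0.57, array([340.4, 332.7]), array([ 0.4957, -0.2634]))]
side tape_roll [(0.67, array([347.1, 189.7]), array([0.6438, 0.0793]))]
side carabiner [(0.97, array([272.7, 268.5]), array([ 0.4244, -0.0919]))]
side glasses_case [(0.63, array([445.8, 338.3]), array([ 0.6565, -0.3259]))]
```

Estimated cup centres: red (0.487, 0.079), green (0.495, -0.26), blue (0.573, -0.105), plain (0.595, 0.25). The order will be red→plain, blue→blue, green→green, red→red. First I square the tool to the world axes and go above the blue cup.

Call:
servo_tool(increments=[[0,0,0,0,0,7.83,-1],[0,0,0,0,0,7.83,-1],[0,0,0,0,0,7.83,-1],[3.1,-3.8,0,0,0,0,-1],[3.1,-3.8,0,0,0,0,-1]], squeeze=25)

```text
clock: 1.7
position: [0.2912, -0.4515, 0.239]
ee_rot: [-0.0, 1.0, -0.002, 0.0]
contact_force: [1.1, 0.0, 0.3]
width: 0.0853
gripper_force: 0.0
```

Call:
servo_tool(increments=[[3.1,-3.8,0,0,0,0,-1],[3.1,-3.8,0,0,0,0,-1],[3.1,-3.8,0,0,0,0,-1],[3.1,-3.8,0,0,0,0,-1],[3.1,-3.8,0,0,0,0,-1]])

```text
clock: 2.2
position: [0.4472, -0.2598, 0.2396]
ee_rot: [0.0, 1.0, -0.0, 0.0]
contact_force: [0.7, -1.0, 0.1]
width: 0.0854
gripper_force: 0.0
```

Call:
servo_tool(increments=[[3.1,-3.8,0,0,0,0,-1],[3.1,-3.8,0,0,0,0,-1],[3.1,-3.8,0,0,0,0,-1],[0,0,0,0,0,0,-1],[0,0,0,0,0,0,-1]])

```text
clock: 2.7
position: [0.5394, -0.1466, 0.239]
ee_rot: [0.0, 1.0, 0.001, -0.0]
contact_force: [0.3, -0.8, -0.1]
width: 0.0852
gripper_force: 0.0
```

Run:
```python
from h import *
np.set_printoptions(precision=4,suppress=True)
c=optics.get_calibration("wrist"); im=optics.get_image("wrist"); print(c)
cv2.imwrite("pics/w1.png",im[:,:,::-1])
for l,z in [("shuttle_red",.006),("cup_blue",0)]:
    print(l,[(round(x["p"],2),np.round(x["at"]),atz(c,x["at"],z)) for x in finder.tip_of(l,"wrist")[:2]])
```

```text
{'fov_y': 67.74493728553782, 'cx': 320.05071483673305, 'cy': 200.55329351163834, 'world_to_cam': array([[ 0.0018, -1.    ,  0.0007, -0.1473],
       [-0.9495, -0.0015,  0.3136,  0.4711],
       [-0.3136, -0.0012, -0.9495,  0.5498],
       [ 0.    ,  0.    ,  0.    ,  1.    ]])}
shuttle_red [(0.82, array([284., 144.]), array([ 0.5713, -0.1021,  0.006 ]))]
cup_blue []
```

View pics/w1.png

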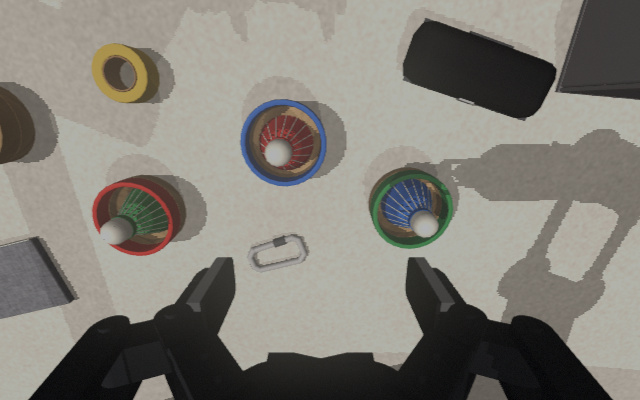

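Wrist view: blue rim centred at about (284,142) with the cork at (278,153). Red rim at (134,218) with the cork at (117,230), green rim at (411,209) with the cork at (425,223). I'll measure the rims by colour at z = 0.042 and the corks as white blobs at about z = 0.078.

```bash
cat >> h.py <<'E'
HUE={"red":[(0,8),(172,180)],"green":[(50,85)],"blue":[(100,130)]}
def measure(cam="wrist"):
    c=optics.get_calibration(cam); im=optics.get_image(cam)
    hsv=cv2.cvtColor(im,cv2.COLOR_RGB2HSV); H,S,V=cv2.split(hsv); out={}
    for k,rs in HUE.items():
        m=np.zeros(H.shape,np.uint8)
        for a,b in rs: m|=((H>=a)&(H<=b)&(S>110)&(V>40)).astype(np.uint8)
        # rim: contour whose convex hull best matches a ring on the plane z=.042
        cs,_=cv2.findContours(cv2.morphologyEx(m,cv2.MORPH_CLOSE,np.ones((5,5),np.uint8)),cv2.RETR_EXTERNAL,cv2.CHAIN_APPROX_NONE)
        for q in sorted(cs,key=cv2.contourArea,reverse=True)[:2]:
            if cv2.contourArea(q)<300: continue
            P=np.array([atz(c,p,.042)[:2] for p in cv2.convexHull(q)[:,0]],np.float32)
            (x,y),r=cv2.minEnclosingCircle(P); out.setdefault("rim_"+k,[]).append((round(x,4),round(y,4),round(r,4)))
    w=((S<40)&(V>150)).astype(np.uint8)
    w=cv2.morphologyEx(w,cv2.MORPH_OPEN,np.ones((5,5),np.uint8))
    n,_,st,ce=cv2.connectedComponentsWithStats(w)
    out["corks"]=[(st[i,4],np.round(ce[i]),np.round(atz(c,ce[i],.078)[:2],4)) for i in range(1,n) if 150<st[i,4]<6000]
    return out,im
E
python3 - <<'E'
from h import *
o,im=measure()
for k,v in o.items(): print(k,v)
print(im[150,278],im[230,117],im[300,600],im[120,380])
E
```

```text
rim_red [(0.5777, -0.1083, 0.0295), (0.4895, 0.0765, 0.0523)]
rim_blue [(0.5757, -0.1053, 0.0474), (0.5064, -0.2483, 0.0282)]
corks [(np.int32(376), array([273., 153.]), array([ 0.5713, -0.1016])), (np.int32(3679), array([580., 238.]), array([ 0.4772, -0.4331])), (np.int32(318), array([424., 226.]), array([ 0.4922, -0.2603])), (np.int32(663), array([279., 252.]), array([ 0.4607, -0.1022])), (np.int32(635), array([153., 389.]), array([0.2583, 0.0732]))]
[175 175 165] [130 125 116] [176 173 163] [177 176 166]
```

Call:
servo_tool(increments=[[1.7,-2.1,0,0,0,0,-1],[1.7,-2.1,0,0,0,0,-1],[0,0,4,0,0,0,-1],[0,0,4,0,0,0,-1],[0,0,4,0,0,0,-1]])

```text
clock: 3.4
position: [0.5729, -0.1069, 0.1186]
ee_rot: [0.0, 1.0, -0.001, 0.001]
contact_force: [0.3, -0.8, -0.5]
width: 0.0854
gripper_force: 0.0
```

Call:
servo_tool(increments=[[0,0,3,0,0,0,-1],[0,0,2.7,0,0,0,-1],[0,0,0,0,0,0,-1],[0,0,0,0,0,0,-1],[0,0,0,0,0,0,0]])

```text
clock: 3.9
position: [0.5744, -0.1066, 0.0642]
ee_rot: [0.001, 1.0, -0.001, 0.002]
contact_force: [-0.5, 0.5, 0.8]
width: 0.0729
gripper_force: 0.0
```

Call:
servo_tool(increments=[[0,0,0.2,0,0,0,0.5],[0,0,0,0,0,0,1],[0,0,0,0,0,0,1],[0,0,0,0,0,0,1],[0,0,0,0,0,0,1]], squeeze=25)

```text
clock: 4.4
position: [0.5736, -0.1055, 0.0612]
ee_rot: [0.0, 1.0, 0.0, 0.001]
contact_force: [-1.1, -0.0, 5.1]
width: 0.0268
gripper_force: 24.0
```

Call:
servo_tool(increments=[[0,0,0,0,0,0,1],[0,0,0,0,0,0,1],[0,0,0,0,0,0,1],[0,0,-1,0,0,0,1],[0,0,-1,0,0,0,1]])

```text
clock: 4.9
position: [0.573, -0.1054, 0.0806]
ee_rot: [-0.0, 1.0, -0.0, -0.0]
contact_force: [0.2, 0.0, 0.1]
width: 0.0264
gripper_force: 23.0
```

Call:
servo_tool(increments=[[0,0,-4,0,0,0,1],[0,0,-4,0,0,0,1],[0,0,-4,0,0,0,1],[0,-2.5,-2,0,0,0,1],[0,-4,-1,0,0,0,1]])

```text
clock: 5.4
position: [0.5748, -0.0419, 0.234]
ee_rot: [0.001, 1.0, -0.002, 0.003]
contact_force: [0.7, 0.7, 0.5]
width: 0.0263
gripper_force: 23.2
```

Call:
servo_tool(increments=[[0,-4,0,0,0,0,1],[0,-4,0,0,0,0,1],[0,-4,0,0,0,0,1],[0,-4,0,0,0,0,1],[0,-3,0,0,0,0,1]])

```text
clock: 5.9
position: [0.5729, 0.152, 0.2311]
ee_rot: [-0.0, 1.0, 0.0, 0.0]
contact_force: [0.4, -0.5, -0.8]
width: 0.0268
gripper_force: 23.2
```

Call:
servo_tool(increments=[[0,-2,0,0,0,0,1],[0,-1,0,0,0,0,1],[0,0,0,0,0,0,1],[0,0,0,0,0,0,1],[0,0,0,0,0,0,1]])

```text
clock: 6.4
position: [0.5733, 0.1783, 0.2304]
ee_rot: [0.0, 1.0, -0.001, 0.0]
contact_force: [-0.2, -0.0, -0.3]
width: 0.0264
gripper_force: 23.2
```

Run:
```python
from h import *
o,im=measure()
cv2.imwrite("pics/w2.png",im[:,:,::-1])
for k,v in o.items(): print(k,v)
c=optics.get_calibration("wrist")
for x in finder.silhouettes("cup_plain","wrist")[:2]:
    b=x["box"]; print(x["p"],np.round(b),atz(c,b[:2],.035))
for x in finder.tip_of("cup_plain","wrist")[:2]: print(x["p"],x["at"],atz(c,x["at"],0))
```

```text
rim_red [(0.5, 0.1335, 0.1034), (0.4548, 0.0794, 0.0301)]
rim_green [(0.4972, 0.0861, 0.0235), (0.4955, -0.2036, 0.0335)]
rim_blue [(0.5782, -0.0992, 0.0539), (0.3246, 0.5478, 0.072)]
corks [(np.int32(194), array([420., 107.]), array([0.6496, 0.0859])), (np.int32(2617), array([611., 254.]), array([ 0.4978, -0.1358])), (np.int32(326), array([417., 267.]), array([0.4819, 0.0724])), (np.int32(669), array([509., 277.]), array([ 0.4689, -0.0311])), (np.int32(2411), array([322., 337.]), array([0.387 , 0.1771])), (np.int32(584), array([218., 382.]), array([0.3161, 0.309 ])), (np.int32(584), array([422., 382.]), array([0.3151, 0.0488]))]
0.79 [258. 157.  92.  88.] [0.59638788 0.24812524 0.035     ]
0.81 [263.0, 151.3] [0.59706673 0.24840531 0.        ]
```

View pics/w2.png

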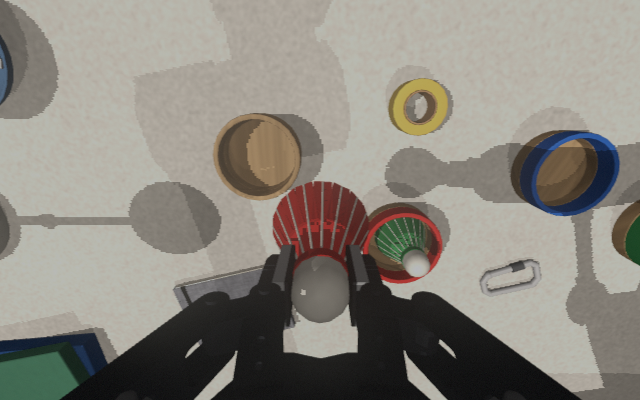

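The red shuttle hangs straight in the gripper. The plain cup is at (258,157), which is (0.5965, 0.248).

Call:
servo_tool(increments=[[1.1,-3.5,0,0,0,0,1],[1.2,-3.5,0,0,0,0,1],[0,0,3,0,0,0,1],[0,0,4,0,0,0,1],[0,0,3,0,0,0,1]])

```text
clock: 7.05
position: [0.5957, 0.249, 0.1283]
ee_rot: [0.0, 1.0, -0.0, -0.001]
contact_force: [-0.5, -0.6, -1.4]
width: 0.0265
gripper_force: 23.2
```

Call:
servo_tool(increments=[[0,0,2,0,0,0,1],[0,0,2,0,0,0,1],[0,0,1,0,0,0,1],[0,0,1,0,0,0,1],[0,0,0,0,0,0,1]])

```text
clock: 7.55
position: [0.5958, 0.2491, 0.0693]
ee_rot: [0.0, 1.0, -0.0, -0.001]
contact_force: [-0.4, -0.5, 0.1]
width: 0.0264
gripper_force: 23.2
```

Call:
servo_tool(increments=[[0,0,0.4,0,0,0,1],[0,0,0.3,0,0,0,1],[0,0,0,0,0,0,1],[0,0,0,0,0,0,1],[0,0,0,0,0,0,0]])

```text
clock: 8.05
position: [0.5965, 0.2496, 0.0637]
ee_rot: [-0.0, 1.0, -0.0, 0.0]
contact_force: [-1.1, -0.2, 0.2]
width: 0.0399
gripper_force: 0.0
```

Call:
servo_tool(increments=[[0,0,0,0,0,0,-0.5],[0,0,0,0,0,0,-1],[0,0,0,0,0,0,-1],[0,0,-2,0,0,0,-1],[0,0,-4,0,0,0,-1]])

```text
clock: 8.55
position: [0.5937, 0.2487, 0.1204]
ee_rot: [0.001, 1.0, -0.0, -0.004]
contact_force: [0.6, 0.5, 0.1]
width: 0.0858
gripper_force: 0.0
```

Call:
servo_tool(increments=[[0,0,-4,0,0,0,-1],[0,0,-4,0,0,0,-1],[-1,3,-3,0,0,0,-1],[-1,4,0,0,0,0,-1],[-1,4,0,0,0,0,-1]])

```text
clock: 9.05
position: [0.5664, 0.1389, 0.2349]
ee_rot: [-0.0, 1.0, 0.001, 0.002]
contact_force: [0.3, -0.3, -0.5]
width: 0.0855
gripper_force: 0.0
```

Call:
servo_tool(increments=[[-1.2,4.2,0,0,0,0,-1],[-1.2,4.2,0,0,0,0,-1],[-1.2,4.2,0,0,0,0,-1],[-1.2,4.2,0,0,0,0,-1],[-1.2,4.2,0,0,0,0,-1]])

```text
clock: 9.55
position: [0.5054, -0.072, 0.2335]
ee_rot: [0.0, 1.0, 0.0, 0.0]
contact_force: [0.7, -0.2, -0.8]
width: 0.0851
gripper_force: 0.0
```

Call:
servo_tool(increments=[[-1.2,4.2,0,0,0,0,-1],[-1.2,4.2,0,0,0,0,-1],[-1.2,4.2,0,0,0,0,-1],[0,0,0,0,0,0,-1],[0,0,0,0,0,0,-1]])

```text
clock: 10.05
position: [0.4698, -0.1971, 0.2333]
ee_rot: [-0.0, 1.0, -0.001, 0.0]
contact_force: [0.4, 0.4, -0.8]
width: 0.085
gripper_force: 0.0
```

Run:
```python
from h import *
print(manip.get_state()["position"])
o,im=measure()
cv2.imwrite("pics/w3.png",im[:,:,::-1])
for k,v in o.items(): print(k,v)
cv2.imwrite("pics/t3.png",optics.get_image("top")[100:300,150:500,::-1])
c=optics.get_calibration("top")
for l in ["shuttle_red","cup_plain"]:
  for x in finder.tip_of(l,"top")[:1]: print(l,x["p"],x["at"],atz(c,x["at"],.006))
```

```text
[ 0.46980386 -0.19713545  0.23326232]
rim_red [(0.4861, 0.0721, 0.0538)]
rim_blue [(0.5754, -0.1055, 0.0474), (0.502, -0.2523, 0.0287)]
corks [(np.int32(1952), array([ 23., 105.]), array([0.5488, 0.0791])), (np.int32(304), array([383., 162.]), array([ 0.4941, -0.2586])), (np.int32(629), array([238., 207.]), array([ 0.448 , -0.1113])), (np.int32(3235), array([576., 235.]), array([ 0.4144, -0.4702])), (np.int32(5144), array([612., 295.]), array([ 0.34  , -0.5309])), (np.int32(4451), array([ 17., 338.]), array([0.2802, 0.1717]))]
shuttle_red 0.76 [221.8, 183.6] [0.59153199 0.24571495 0.006     ]
cup_plain 0.76 [220.7, 182.2] [0.59487153 0.24892353 0.006     ]
```

View pics/w3.png

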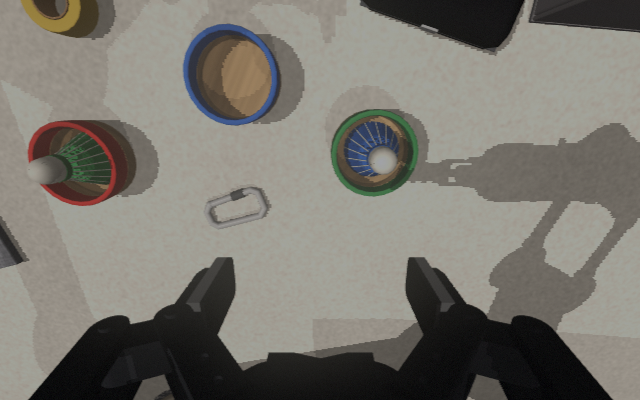

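View pics/t3.png

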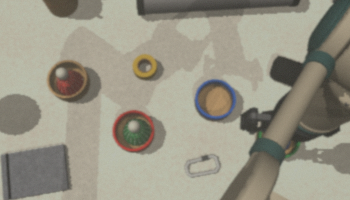

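The red shuttle is upright in the plain cup. The blue cork at (382,160) is at about (0.495, -0.258), and the empty blue rim at (231,75) is at (0.5755, -0.1055).

Call:
servo_tool(increments=[[1.2,3.1,0,0,0,0,-1],[1.3,3.0,0,0,0,0,-1],[0,0,4,0,0,0,-1],[0,0,4,0,0,0,-1],[0,0,4,0,0,0,-1]])

```text
clock: 10.75
position: [0.496, -0.2565, 0.1123]
ee_rot: [0.0, 1.0, 0.001, 0.001]
contact_force: [1.0, -0.2, -0.3]
width: 0.0854
gripper_force: 0.0
```

Call:
servo_tool(increments=[[0,0,3,0,0,0,-1],[0,0,2.1,0,0,0,-1],[0,0,0,0,0,0,-1],[0,0,0,0,0,0,-1],[0,0,0,0,0,0,0]])

```text
clock: 11.25
position: [0.4965, -0.2577, 0.0638]
ee_rot: [0.001, 1.0, 0.0, 0.001]
contact_force: [0.3, -0.3, 0.8]
width: 0.0732
gripper_force: 0.0
```

Call:
servo_tool(increments=[[0,0,0,0,0,0,0.5],[0,0,0,0,0,0,1],[0,0,0,0,0,0,1],[0,0,0,0,0,0,1],[0,0,0,0,0,0,1]])

```text
clock: 11.75
position: [0.4955, -0.2577, 0.0632]
ee_rot: [0.0, 1.0, -0.0, 0.001]
contact_force: [-1.1, 1.1, 5.4]
width: 0.0258
gripper_force: 24.2
```

Call:
servo_tool(increments=[[0,0,0,0,0,0,1],[0,0,-2,0,0,0,1],[0,0,-4,0,0,0,1],[0,0,-4,0,0,0,1],[0,0,-3,0,0,0,1]])

```text
clock: 12.25
position: [0.4955, -0.2578, 0.1945]
ee_rot: [0.001, 1.0, -0.0, 0.001]
contact_force: [-0.1, -0.8, -0.2]
width: 0.026
gripper_force: 24.2
```

Call:
servo_tool(increments=[[2,-3.8,0,0,0,0,1],[2,-3.8,0,0,0,0,1],[2,-3.8,0,0,0,0,1],[2,-3.8,0,0,0,0,1],[0,0,0,0,0,0,1]])

```text
clock: 12.75
position: [0.577, -0.1009, 0.192]
ee_rot: [-0.001, 1.0, 0.002, 0.001]
contact_force: [-1.0, -0.5, 0.9]
width: 0.0255
gripper_force: 24.2
```

Call:
servo_tool(increments=[[0,0,3,0,0,0,1],[0,0,3,0,0,0,1],[0,0,0,0,0,0,1],[0,0,0,0,0,0,1],[0,0,0,0,0,0,1]])

```text
clock: 13.25
position: [0.5761, -0.1063, 0.1338]
ee_rot: [0.0, 1.0, -0.0, 0.001]
contact_force: [-0.6, -0.3, 0.3]
width: 0.0252
gripper_force: 24.2
```

Run:
```python
from h import *
print(manip.get_state()["position"])
im=optics.get_image("wrist")
cv2.imwrite("pics/w4.png",im[:,:,::-1])
```

```text
[ 0.57612969 -0.10628975  0.1337941 ]
```

View pics/w4.png

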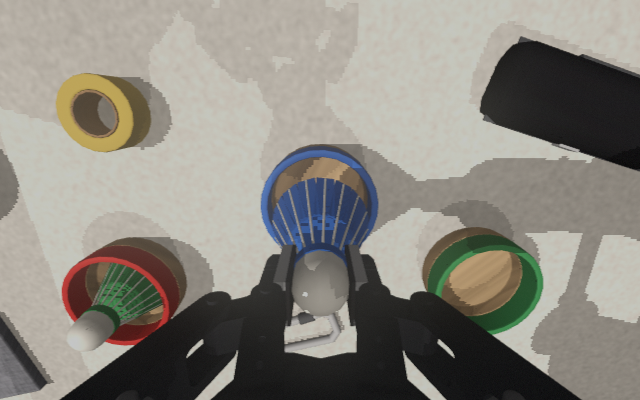

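The blue shuttle is centred over the blue rim, at (320,205).

Call:
servo_tool(increments=[[0,0,3,0,0,0,1],[0,0,2,0,0,0,1],[0,0,1,0,0,0,1],[0,0,0.6,0,0,0,1],[0,0,0,0,0,0,1]])

```text
clock: 13.8
position: [0.5754, -0.1057, 0.0665]
ee_rot: [0.0, 1.0, -0.0, 0.0]
contact_force: [-0.2, 0.0, -0.1]
width: 0.0257
gripper_force: 24.2
```

Call:
servo_tool(increments=[[0,0,0.2,0,0,0,1],[0,0,0,0,0,0,1],[0,0,0,0,0,0,1],[0,0,0,0,0,0,0],[0,0,0,0,0,0,-0.5]])

```text
clock: 14.3
position: [0.5753, -0.1055, 0.0646]
ee_rot: [0.0, 1.0, -0.0, 0.0]
contact_force: [-0.5, 0.2, -0.1]
width: 0.054
gripper_force: 0.0
```

Call:
servo_tool(increments=[[0,0,0,0,0,0,-1],[0,0,0,0,0,0,-1],[0,0,0,0,0,0,-1],[0,0,-2,0,0,0,-1],[0,0,-4,0,0,0,-1]])

```text
clock: 14.8
position: [0.5727, -0.1048, 0.1218]
ee_rot: [-0.001, 1.0, -0.0, -0.004]
contact_force: [0.7, -0.8, -0.3]
width: 0.0856
gripper_force: 0.0
```

Call:
servo_tool(increments=[[0,0,-4,0,0,0,-1],[0,0,-4,0,0,0,-1],[-2,-3,-3,0,0,0,-1],[-3,-4,0,0,0,0,-1],[-3,-4,0,0,0,0,-1]])

```text
clock: 15.3
position: [0.4951, 0.0053, 0.2355]
ee_rot: [-0.0, 1.0, -0.001, 0.001]
contact_force: [0.2, 1.0, 0.2]
width: 0.0855
gripper_force: 0.0
```

Call:
servo_tool(increments=[[-2,-3,0,0,0,0,-1],[0,0,0,0,0,0,-1],[0,0,0,0,0,0,-1],[0,0,0,0,0,0,-1],[0,0,0,0,0,0,-1]])

```text
clock: 15.8
position: [0.4761, 0.0336, 0.2342]
ee_rot: [0.0, 1.0, -0.001, 0.0]
contact_force: [0.6, -0.9, -0.0]
width: 0.085
gripper_force: 0.0
```

Run:
```python
from h import *
print(manip.get_state()["position"])
c=optics.get_calibration("wrist")
HUE["green"]=[(50,90)]
o,im=measure()
cv2.imwrite("pics/w5.png",im[:,:,::-1])
for k,v in o.items(): print(k,v)
for l in ["shuttle_green","cup_red","cup_green"]:
  for x in finder.tip_of(l,"wrist")[:1]: print(l,x["p"],x["at"],atz(c,x["at"],.006))
```

```text
[0.47613391 0.03361222 0.23415433]
rim_red [(0.4854, 0.0789, 0.0477), (0.5944, 0.2412, 0.0366)]
rim_green [(0.4979, -0.2499, 0.0538)]
rim_blue [(0.5758, -0.1025, 0.0497)]
corks [(np.int32(508), array([476.,  78.]), array([ 0.5773, -0.1083])), (np.int32(325), array([277., 178.]), array([0.4847, 0.0774])), (np.int32(729), array([414., 212.]), array([ 0.4477, -0.0637])), (np.int32(3997), array([604., 243.]), array([ 0.4114, -0.2734])), (np.int32(651), array([635., 347.]), array([ 0.27  , -0.3526])), (np.int32(667), array([154., 390.]), array([0.2021, 0.2509]))]
shuttle_green 0.6 [288.7, 162.2] [0.48671839 0.07248801 0.006     ]
cup_green 0.8 [553.2, 154.6] [ 0.49531312 -0.2513624   0.006     ]
```

View pics/w5.png

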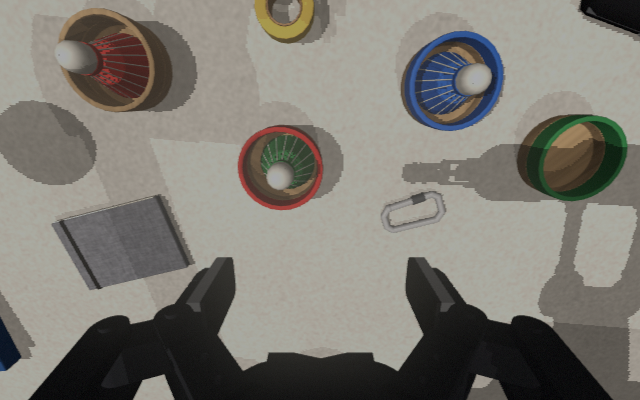

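The blue shuttle is upright in the blue cup at (454,80). The green cork is at (280,176), about (0.486, 0.075).

Call:
servo_tool(increments=[[1,-4.1,0,0,0,0,-1],[0,0,3,0,0,0,-1],[0,0,4,0,0,0,-1],[0,0,4,0,0,0,-1],[0,0,3,0,0,0,-1]])

```text
clock: 16.5
position: [0.4844, 0.0753, 0.0921]
ee_rot: [0.0, 1.0, -0.0, -0.001]
contact_force: [-0.3, 0.5, 0.2]
width: 0.0854
gripper_force: 0.0
```

Call:
servo_tool(increments=[[0,0,2,0,0,0,-1],[0,0,1.2,0,0,0,-1],[0,0,0,0,0,0,-1],[0,0,0,0,0,0,-1],[0,0,0,0,0,0,0]])

```text
clock: 17.0
position: [0.4862, 0.0754, 0.0631]
ee_rot: [0.0, 1.0, -0.0, 0.001]
contact_force: [0.0, -0.1, -0.6]
width: 0.073
gripper_force: 0.0
```

Call:
servo_tool(increments=[[0,0,0,0,0,0,0.5],[0,0,0,0,0,0,1],[0,0,0,0,0,0,1],[0,0,0,0,0,0,1],[0,0,0,0,0,0,1]])

```text
clock: 17.5
position: [0.4855, 0.0753, 0.0629]
ee_rot: [0.0, 1.0, 0.0, 0.0]
contact_force: [-1.7, -0.4, 5.2]
width: 0.0259
gripper_force: 24.5
```

Call:
servo_tool(increments=[[0,0,0,0,0,0,1],[0,0,-2,0,0,0,1],[0,0,-4,0,0,0,1],[0,0,-4,0,0,0,1],[0,0,-4,0,0,0,1]])

```text
clock: 18.0
position: [0.4848, 0.0757, 0.2034]
ee_rot: [-0.0, 1.0, -0.0, -0.0]
contact_force: [1.7, -0.0, 0.8]
width: 0.0257
gripper_force: 24.4
```

Call:
servo_tool(increments=[[0,3,-3,0,0,0,1],[0,4,0,0,0,0,1],[0,4,0,0,0,0,1],[0,4,0,0,0,0,1],[0,4,0,0,0,0,1]])

```text
clock: 18.5
position: [0.4849, -0.1157, 0.2322]
ee_rot: [-0.0, 1.0, 0.0, 0.0]
contact_force: [0.6, -0.2, -0.3]
width: 0.0258
gripper_force: 24.4
```

Call:
servo_tool(increments=[[0,4,0,0,0,0,1],[0,3,0,0,0,0,1],[0,1,0,0,0,0,1],[0,0,0,0,0,0,1],[0,0,0,0,0,0,1]])

```text
clock: 19.0
position: [0.4849, -0.1933, 0.232]
ee_rot: [-0.001, 1.0, -0.0, -0.0]
contact_force: [0.2, 0.1, 0.5]
width: 0.0257
gripper_force: 24.4
```

Run:
```python
from h import *
print(manip.get_state()["position"])
c=optics.get_calibration("wrist")
HUE["green"]=[(50,90)]
o,im=measure()
cv2.imwrite("pics/w6.png",im[:,:,::-1])
for k,v in o.items(): print(k,v)
for x in finder.tip_of("cup_green","wrist")[:2]: print(x["p"],x["at"],atz(c,x["at"],0))
for x in finder.silhouettes("cup_green","wrist")[:2]: print(x["p"],x["box"],atz(c,x["box"][:2],.035))
```

```text
[ 0.48492078 -0.19326647  0.23199799]
rim_red [(0.4881, 0.0733, 0.0537)]
rim_green [(0.4178, -0.1867, 0.0357)]
rim_blue [(0.5755, -0.1057, 0.0475)]
corks [(np.int32(465), array([219.,  89.]), array([ 0.5772, -0.1003])), (np.int32(3442), array([578., 237.]), array([ 0.429 , -0.4669])), (np.int32(774), array([242., 218.]), array([ 0.4504, -0.1115])), (np.int32(2793), array([320., 333.]), array([ 0.303 , -0.1922])), (np.int32(276), array([429., 390.]), array([ 0.2119, -0.333 ]))]
0.69 [374.4, 161.0] [ 0.49596841 -0.2601278   0.        ]
```

View pics/w6.png

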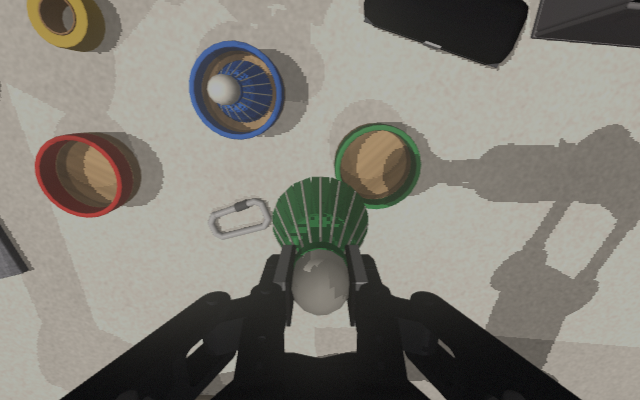

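The green rim spans columns 334 to 421 and rows 123 to 208, giving about (0.498, -0.258). I'll move over it, go down partway and look.

Call:
servo_tool(increments=[[0.6,3.2,0,0,0,0,1],[0.7,3.3,0,0,0,0,1],[0,0,4,0,0,0,1],[0,0,4,0,0,0,1],[0,0,1.8,0,0,0,1]])

```text
clock: 19.65
position: [0.4965, -0.2572, 0.1311]
ee_rot: [-0.002, 1.0, 0.0, -0.002]
contact_force: [-0.9, -0.4, 0.9]
width: 0.0256
gripper_force: 24.4
```

Call:
servo_tool(increments=[[0,0,0,0,0,0,1],[0,0,0,0,0,0,1],[0,0,0,0,0,0,1],[0,0,0,0,0,0,1],[0,0,0,0,0,0,1]])

```text
clock: 20.15
position: [0.4988, -0.2597, 0.1356]
ee_rot: [0.001, 1.0, 0.0, 0.001]
contact_force: [-0.2, -0.3, 0.0]
width: 0.0258
gripper_force: 24.4
```

Run:
```python
from h import *
print(manip.get_state()["position"])
c=optics.get_calibration("wrist"); im=optics.get_image("wrist")
cv2.imwrite("pics/w7.png",im[:,:,::-1])
# outer rim outline predicted for a cup under the TCP
print(np.round([proj(c,np.array([*(manip.get_state()["position"][:2]+.048*np.array(d)),.042])) for d in [(0,1),(0,-1),(1,0)]]))
```

```text
[ 0.49878577 -0.25973356  0.1355683 ]
[[261. 207.]
 [379. 207.]
 [320. 148.]]
```

View pics/w7.png

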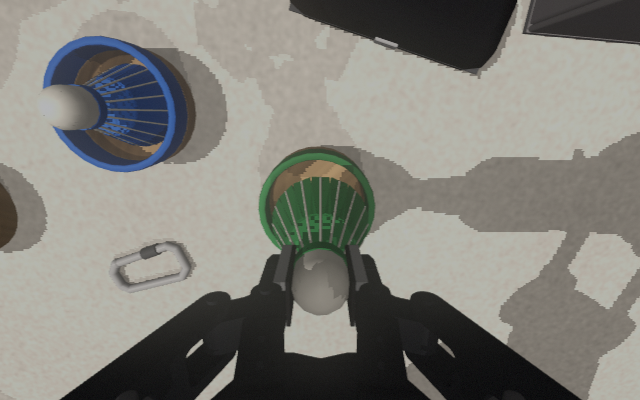

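The green rim spans columns 258 to 375 with its top at row 149, so the cup centre is about 2 mm to the +y side. I'll correct that and place.

Call:
servo_tool(increments=[[0,-0.2,2,0,0,0,1],[0,0,2,0,0,0,1],[0,0,2,0,0,0,1],[0,0,0.7,0,0,0,1],[0,0,0,0,0,0,1]])

```text
clock: 20.7
position: [0.4976, -0.2572, 0.0666]
ee_rot: [-0.001, 1.0, -0.0, -0.001]
contact_force: [-1.1, 0.0, 0.4]
width: 0.0254
gripper_force: 24.4
```

Call:
servo_tool(increments=[[0,0,0.3,0,0,0,1],[0,0,0,0,0,0,1],[0,0,0,0,0,0,1],[0,0,0,0,0,0,0],[0,0,0,0,0,0,-0.5]])

```text
clock: 21.2
position: [0.4984, -0.2576, 0.0648]
ee_rot: [0.0, 1.0, -0.0, 0.0]
contact_force: [-0.9, 0.6, 0.1]
width: 0.0539
gripper_force: 0.0
```

Call:
servo_tool(increments=[[0,0,0,0,0,0,-1],[0,0,0,0,0,0,-1],[0,0,0,0,0,0,-1],[0,0,-2,0,0,0,-1],[0,0,-4,0,0,0,-1]])

```text
clock: 21.7
position: [0.496, -0.256, 0.122]
ee_rot: [-0.002, 1.0, -0.0, -0.003]
contact_force: [0.5, -0.5, 0.1]
width: 0.0853
gripper_force: 0.0
```

Call:
servo_tool(increments=[[0,0,-4,0,0,0,-1],[0,0,-4,0,0,0,-1],[0,-3,-3,0,0,0,-1],[0.8,-4.5,0,0,0,0,-1],[0.8,-4.5,0,0,0,0,-1]])

```text
clock: 22.2
position: [0.5148, -0.1369, 0.2358]
ee_rot: [0.001, 1.0, -0.001, 0.002]
contact_force: [0.8, 0.3, -0.8]
width: 0.0854
gripper_force: 0.0
```

Call:
servo_tool(increments=[[0.8,-4.5,0,0,0,0,-1],[0.8,-4.5,0,0,0,0,-1],[0.8,-4.5,0,0,0,0,-1],[0.8,-4.5,0,0,0,0,-1],[0.8,-4.5,0,0,0,0,-1]])

```text
clock: 22.7
position: [0.5542, 0.0894, 0.2344]
ee_rot: [0.0, 1.0, -0.0, 0.0]
contact_force: [0.9, -0.7, -0.1]
width: 0.0854
gripper_force: 0.0
```

Call:
servo_tool(increments=[[0.8,-4.5,0,0,0,0,-1],[0.8,-4.5,0,0,0,0,-1],[0,-2,0,0,0,0,-1],[0,0,0,0,0,0,-1],[0,0,0,0,0,0,-1]])

```text
clock: 23.2
position: [0.5699, 0.1974, 0.2339]
ee_rot: [0.001, 1.0, 0.001, -0.0]
contact_force: [0.5, -0.5, -0.5]
width: 0.0854
gripper_force: 0.0
```

Run:
```python
from h import *
print(manip.get_state()["position"])
o,im=measure()
cv2.imwrite("pics/w8.png",im[:,:,::-1])
for k,v in o.items(): print(k,v)
```

```text
[0.56991083 0.19744647 0.23393188]
rim_red [(0.4899, 0.0807, 0.052), (0.6006, 0.245, 0.03)]
rim_blue [(0.5768, -0.0974, 0.0546), (0.3391, 0.5791, 0.0653)]
corks [(np.int32(170), array([10., 56.]), array([0.6891, 0.473 ])), (np.int32(246), array([262., 162.]), array([0.594, 0.255])), (np.int32(3179), array([614., 248.]), array([ 0.4994, -0.1228])), (np.int32(237), array([  4., 239.]), array([0.5112, 0.537 ])), (np.int32(504), array([522., 275.]), array([ 0.4664, -0.0294])), (np.int32(468), array([158., 389.]), array([0.296 , 0.4078])), (np.int32(667), array([486., 389.]), array([ 0.2949, -0.0186]))]
```

View pics/w8.png

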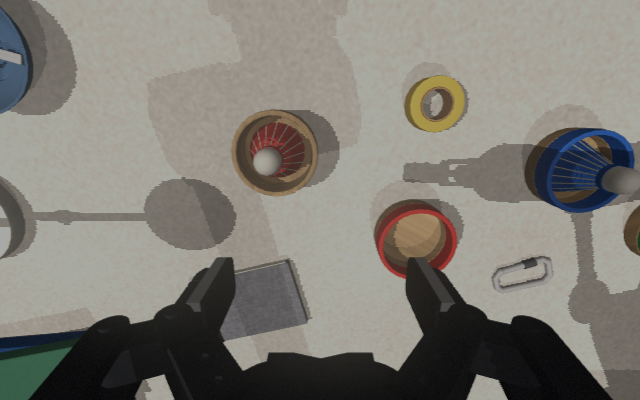

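The red cork is at (267,161), about (0.595, 0.250). I'll fetch it; the red cup is at (0.486, 0.078).

Call:
servo_tool(increments=[[1.2,-2.6,0,0,0,0,-1],[1.3,-2.7,0,0,0,0,-1],[0,0,4,0,0,0,-1],[0,0,4,0,0,0,-1],[0,0,4,0,0,0,-1]])

```text
clock: 23.75
position: [0.5957, 0.2489, 0.1135]
ee_rot: [0.0, 1.0, -0.001, 0.001]
contact_force: [0.4, 0.2, 0.3]
width: 0.0857
gripper_force: 0.0
```

Call:
servo_tool(increments=[[0,0,3,0,0,0,-1],[0,0,2.1,0,0,0,-1],[0,0,0,0,0,0,-1],[0,0,0,0,0,0,-1],[0,0,0,0,0,0,0]])

```text
clock: 24.25
position: [0.5967, 0.2501, 0.0651]
ee_rot: [-0.0, 1.0, -0.001, 0.002]
contact_force: [-0.7, -0.7, -0.5]
width: 0.0732
gripper_force: 0.0
```

Call:
servo_tool(increments=[[0,0,0,0,0,0,0.5],[0,0,0,0,0,0,1],[0,0,0,0,0,0,1],[0,0,0,0,0,0,1],[0,0,0,0,0,0,1]])

```text
clock: 24.75
position: [0.5956, 0.2506, 0.0642]
ee_rot: [0.0, 1.0, 0.0, 0.001]
contact_force: [-0.3, -1.4, 6.2]
width: 0.0255
gripper_force: 24.5
```

Call:
servo_tool(increments=[[0,0,0,0,0,0,1],[0,0,-2,0,0,0,1],[0,0,-4,0,0,0,1],[0,0,-4,0,0,0,1],[0,0,-4,0,0,0,1]])

```text
clock: 25.25
position: [0.5948, 0.2506, 0.2041]
ee_rot: [0.0, 1.0, -0.0, -0.001]
contact_force: [0.5, 0.2, -0.2]
width: 0.0254
gripper_force: 24.3
```

Call:
servo_tool(increments=[[-2.2,3.4,0,0,0,0,1],[-2.2,3.4,0,0,0,0,1],[-2.2,3.4,0,0,0,0,1],[-2.2,3.4,0,0,0,0,1],[-2.1,3.6,0,0,0,0,1]])

```text
clock: 25.75
position: [0.4849, 0.0777, 0.203]
ee_rot: [0.0, 1.0, 0.0, -0.0]
contact_force: [1.4, -0.7, -0.2]
width: 0.0257
gripper_force: 24.3
```

Call:
servo_tool(increments=[[0,0,0,0,0,0,1],[0,0,3,0,0,0,1],[0,0,3,0,0,0,1],[0,0,0,0,0,0,1],[0,0,0,0,0,0,1]])

```text
clock: 26.25
position: [0.4864, 0.0789, 0.1433]
ee_rot: [-0.0, 1.0, 0.0, -0.0]
contact_force: [0.8, 0.7, 0.4]
width: 0.0256
gripper_force: 24.4
```

Run:
```python
from h import *
c=optics.get_calibration("wrist"); im=optics.get_image("wrist"); p=manip.get_state()["position"]
cv2.imwrite("pics/w9.png",im[:,:,::-1])
print(p,np.round([proj(c,np.array([*(p[:2]+.048*np.array(d)),.042])) for d in [(0,1),(0,-1),(1,0)]]))
```

```text
[0.48722988 0.07894491 0.14409623] [[263. 202.]
 [378. 202.]
 [321. 145.]]
```

View pics/w9.png

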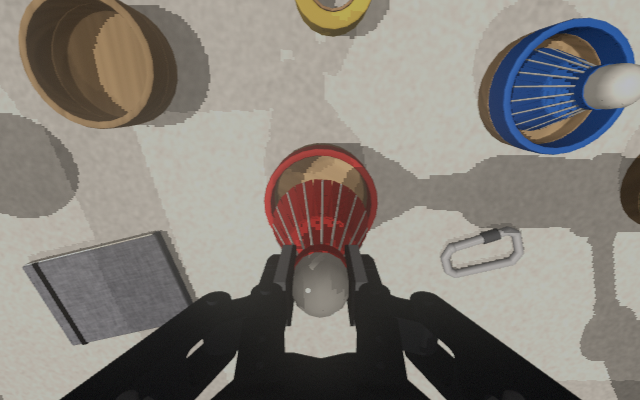

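The red rim spans columns 264 to 378 with its top at row 144, so the shuttle is centred. I'll lower and release.

Call:
servo_tool(increments=[[0,0,3,0,0,0,1],[0,0,2,0,0,0,1],[0,0,1.8,0,0,0,1],[0,0,0.7,0,0,0,1],[0,0,0,0,0,0,1]])

```text
clock: 26.8
position: [0.4867, 0.0787, 0.0686]
ee_rot: [0.0, 1.0, 0.0, 0.0]
contact_force: [-0.1, 0.7, -0.4]
width: 0.0252
gripper_force: 24.3
```

Call:
servo_tool(increments=[[0,0,0.3,0,0,0,1],[0,0,0,0,0,0,1],[0,0,0,0,0,0,1],[0,0,0,0,0,0,0],[0,0,0,0,0,0,-0.5]])

```text
clock: 27.3
position: [0.4864, 0.0785, 0.0656]
ee_rot: [0.0, 1.0, -0.0, 0.0]
contact_force: [0.0, 0.2, -0.8]
width: 0.0537
gripper_force: 0.0
```

Call:
servo_tool(increments=[[0,0,0,0,0,0,-1],[0,0,0,0,0,0,-1],[0,0,0,0,0,0,-1],[0,0,-2,0,0,0,-1],[0,0,-4,0,0,0,-1]])

```text
clock: 27.8
position: [0.4837, 0.0784, 0.1233]
ee_rot: [0.0, 1.0, -0.0, -0.004]
contact_force: [1.3, 0.4, 0.1]
width: 0.0856
gripper_force: 0.0
```

Call:
servo_tool(increments=[[0,0,-4,0,0,0,-1],[0,0,-4,0,0,0,-1],[0,0,-4,0,0,0,-1],[-4,0,-2,0,0,0,-1],[-4,0,0,0,0,0,-1]])

```text
clock: 28.3
position: [0.4079, 0.0785, 0.2683]
ee_rot: [-0.0, 1.0, -0.0, 0.003]
contact_force: [-0.4, 1.0, -0.5]
width: 0.0855
gripper_force: 0.0
```

Call:
servo_tool(increments=[[-3,0,0,0,0,0,-1],[0,0,0,0,0,0,-1],[0,0,0,0,0,0,-1],[0,0,0,0,0,0,-1],[0,0,0,0,0,0,-1]])

```text
clock: 28.8
position: [0.3772, 0.0785, 0.2651]
ee_rot: [0.0, 1.0, -0.0, -0.0]
contact_force: [-0.5, 0.1, -0.3]
width: 0.0851
gripper_force: 0.0
```

Run:
```python
from h import *
s=optics.get_image("side")[120:400,180:500,::-1]; t=optics.get_image("top")[130:300,180:500,::-1]
cv2.imwrite("pics/f.png",cv2.resize(np.vstack([s,t]),None,fx=1.3,fy=1.3))
```

```text
(no output)
```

View pics/f.png

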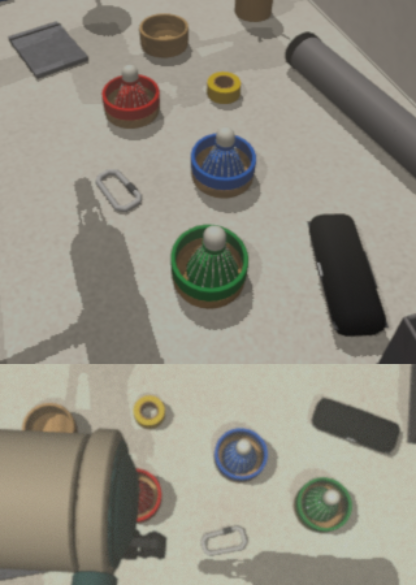

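All three shuttles stand cork up in their matching cups: red (130,95), blue (223,160) and green (210,262) in the crop. The plain cup is empty and nothing else has moved.

```bash
python3 -c "
from rig import manip
print(manip.sign_off())"
```

```text
the job is handed in; nothing more can be done
None
```

The job is handed in at about 29 s: the red, green and blue shuttlecocks each stand cork up in their own colour's cup, the plain cup is empty, and in the final pictures the cups, case, carabiner and tape look unmoved.

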